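Unload the swivel vise and hold its spring lock released

ROBOT

A 6-joint arm with a two-finger parallel gripper is mounted at the origin on the work surface. World frame = base frame: x ahead of the robot, y to its left, z up, the work surface at z = 0. Lengths are in m, angles in rad, forces in N, time in s.
With the tool pointing down it reaches from about 0.3 to 1 m from the base axis. Payload 5.1 kg.
Tool frame: the origin (TCP) lies between the finger pads; the fingertips stand 11 mm ahead of it and the grasp point (between the pads) lies 8 mm behind it; z points along the fingers, y is the line along which they close (so a half turn about z gives the same grasp; the last joint's range is limited). The gripper opens to 95 mm and grips with 3 to 60 N. Pads are 20 mm wide; open, the fingers measure 119 mm over their backs; the gripper's body (75 mm by 180 mm) begins 59 mm behind the grasp point.
Start: joints at [1.256, 0.124, 1.65, -0, 1.367, -0.083], TCP at [0.149, 0.633, 0.226] pointing down, gripper open.
Joint ranges: [-2.61, 2.61], [-1.02, 2.33], [0.03, 2.71], [-1.35, 4.49], [0.32, 2.68], [-2.91, 2.91]. Speed limits (rad/s): [2.57, 2.57, 3.14, 3.14, 3.14, 3.14].

INTERFACE

Orientations are given as a unit quaternion [w, x, y, z].
In Python, from rig import arm gives the robot as it stands.
- The arm moves only by the tool jog_arm, never from a script. Its argument "increments" is text: rows parted by semicolons, each of 7 numbers parted by spaces: the shift along the tool's x, y, z in units of 100 mm (1.0 is 100 mm), then the turn, a rotation vector about the tool's x, y, z in units of 60 degrees (1.0 is 60 degrees), then the opening, from -1 (shut) to 1 (fully open). In form: x y z rx ry rz fingers; .... A call has 1 to 8 rows; each row is the pose to reach, as a shift and turn from the pose commanded when the call began, along the tool's axes at that moment; what a row does not reach only later rows make up. A row lasts 1/8 s, in which the tool goes at most 62.5 mm and 10.7 degrees, less where a joint would pass 70% of its speed; a pose out of reach is approached as far as the arm can. A call with a number of a shift or a turn outside -1 to 1 is refused whole. A call with a gripper value outside its range is refused whole. The fingers move at their own pace and stop on an object; "force" is the grip in N (left out, the last holds). Time passes only in rows, so rows that repeat a pose let the fingers close. It gives the time, the measured TCP pose, the force, the opening and the grip force at its end, in the units of the state.
- arm.observe(): the state, without advancing time (a new reading comes with each control period).
- arm.grab_frame(name): name is "side" or "top"; returns a dict with "pixels" (420x560x3 uint8, blue, green, red), "vfov" (degrees; the focal length in pixels is half the picture's height over the tangent of half this angle, whatever the lens; pixels are square), "cx", "cy" (the principal point, pixels), "T" (4x4, takes a point from camera to world coordinates). Camera axes: x right, y down, z forward; pixel columns grow to the right and rows downward; lengths in m; the calibration is good to about 2 mm. A picture is of the moment at which its call begins. There is no depth.
- arm.job_done(): hands the job in; it is judged then, once.
Trained networks look in a picture, given as the dict that the camera call returned (one of the last four; its "shot" number tells which), for a name from the list of things; names that differ only in an ending like _2 or _b are one class to them, and where a whole thing is asked for, a point or a joint stands for the part that bears it (a point fixed in the world has none). Each returns a list of dicts, best first, with "conf" (0 to 1); they miss things now and then, are a little off and sometimes report something else, mostly with a low value. They report only what shows in the picture. A call takes as long as a camera call. They do not tell look-alikes from the thing itself.
- arm.cut_out(thing, picture): "mask" (420x560 bool, what is visible of it) and "box" ([left, top, right, bottom] in pixels, round what is visible of it).
- arm.place_of(thing, picture): "position" ([column, row] in pixels: a listed point, or the origin of a listed thing).
The state is a dict: "time": time; "joint_pos": joint angles; "qd": joint speeds; "effort": joint torques, N m; "position": TCP position; "tool_rot": TCP orientation; "contact_force": force on the tool from outside, world axes, zero at the start; "wrist_torque": the same for the moment, N m; "gripper_width": finger opening in m; "finger_force": force on a finger pad.
Only numpy, scipy, OpenCV 4.12 (cv2) and the standard library are available. Lean on these libraries where they do the work, as an engineer would, in place of code of your own. Each camera call takes 0.05 s, during which the arm holds its last target. There are 200 camera calls.

TASK

Unload the swivel vise for re-indexing: slide its moving jaw all the way open by its upright post, lift the finished drilled block out and set it down flat, not dropped, in the shallow wooden tray, and let go of it. Then pull the spring-return lock slide at the front of the vise out by its post until its pointer lines up with the release mark, and keep holding it there: the job finishes with the gripper still holding the slide at the mark. Leave everything else on the bench where it is.

Things in the scene. Friction and masses are not known exactly. Their poses are not given: they have to be found in the camera images.
- vise: Grey vise on a dark swivel base, fixed to the bench near its middle. Origin: on the bench, between the closed jaws. z up, +y towards the fixed jaw, -y the way the moving jaw opens, -x its front, roughly towards the robot. Bed 90 mm wide (x), y -150 to +75 mm, top 40 mm above the bench. Fixed jaw: 80 mm wide, inner face at y +31 mm, top 80 mm above the bench.
- jaw (a joint): Opening of the moving jaw, m: 0 closed, 0.045 fully open at its stop; starts at 0 to 0.001. Slides along the vise's -y with about 4 N friction and stays where left. Jaw 80 mm wide, 28 mm thick, inner face at vise y -31.5 mm when closed, top 87.5 mm above the bench. A lip at its top reaches 8 mm over the block, which cannot be lifted out until the jaw is open.
- jaw_grip (a point): Grip point on the moving jaw's upright round steel post: 18 mm in diameter, 55 to 100 mm above the bench. The point is on its axis, 80 mm above the bench, at vise x 0, y -95 mm when closed. The carriage under the post has its top 55 mm above the bench; the jaw's back face is 35 mm from the axis. Moves with the jaw; axes as the vise's.
- lock (a joint): How far the spring lock slide is pulled out, m: 0 home, 0.050 its end stop. It slides along the vise's -x. A spring pulls it home: about 5.5 N at home, rising 2.2 N per 10 mm (10 to 14 N at the mark). It returns home when let go.
- lock_grip (a point): Grip point on the lock slide's upright round steel post, at the vise's front: 18 mm in diameter, 27 to 72 mm above the bench. The point is on its axis, 55 mm above the bench, at vise x -115, y +30 mm when home. The slide's bar under it has its top 27 mm above the bench; a 28 mm high housing begins 20 mm behind the axis, the bed 70 mm behind. Axes as the vise's.
- pointer (a point): Tip of the lock slide's pointer, a dark fin 3 mm wide sticking out to the vise's +y from the foot of the slide's post, at the same vise x as the post's axis. The point is 28 mm to the side of that axis, 27 mm above the bench. Moves with the slide.
- mark_line (a point): The release mark: near end of a dark fin 3 mm wide on a small steel clamp (12 x 20 mm) on the aluminium rail on the slide's +y side, 27 mm above the bench. Set 18 to 38 mm out (vise -x) from the pointer's home position, differently each time; it does not move. Axes as the vise's: pointer and mark are in line when the pointer's x in this frame is zero.
- block: Finished part: aluminium block 36 mm (its x) x 60 mm (its y) x 40 mm high, two 15 mm holes straight down through it, about 0.2 kg, on the vise bed between the jaws, holes up. Origin: centre of its underside, 40 mm above the bench at the start. Its y runs from jaw to jaw; its two 60 mm long sides are free to grip (36 mm across x).
- tray: Shallow light-wood tray, open on top, 160 mm (x) x 130 mm (y) x 28 mm high outside, walls and floor 5 mm thick, fixed to the bench on the left or the right of the vise. Origin: centre of its underside.
- punch_block: Wooden block 140 x 100 x 30 mm with twelve short steel punches standing in it (up to 70 mm high), fixed on the side of the vise where the tray is not. Not needed. Origin: centre of its underside.
- offcut: Bystander: dark wood offcut, 70 x 45 x 30 mm, lying flat. Leave it alone.
- screwdriver: Bystander: black-handled screwdriver lying on the bench. Leave it alone.
- stone_a: Bystander: upright blue sharpening stone, 50 x 75 x 110 mm. Leave it alone.
- stone_b: Bystander: second upright blue sharpening stone, 50 x 75 x 110 mm. Leave it alone.
- jar: Bystander: glass jar with a steel cap, 66 mm across, 85 mm high. Leave it alone.
- wrench: Bystander: steel wrench lying on the bench. Leave it alone.
- hammer: Bystander: hammer with a light wooden handle lying on the bench. Leave it alone.
There are look-alikes about, which are no part of the job. Of the things that look like the block, the largest one is meant.

How it is judged:
On the way, in this order (a step that is already met when the one before it is completed fails the run):
1. the moving jaw is slid fully open (value of joint jaw above 0.038 m), for 0.1 s.
2. the gripper lifts the block clear of the vise (height (world z) of block above 0.095 m and contact force between the fingers and block above 0.5 N), for 0.1 s.
3. the block stands flat in the tray, let go (x of block in the frame of tray between -0.07 and 0.07 m and y of block in the frame of tray between -0.055 and 0.055 m and z of block in the frame of tray between 0 and 0.012 m and angle between block's own z axis and vertical below 0.15 rad and linear speed of block below 0.03 m/s and contact force between the fingers and block below 0.1 N), for 0.2 s.
At the end, for the whole second after the job is handed in: The fingers hold the lock slide still (more than 2 N) with its pointer within 4 mm of the release mark; the jaw is still open (over 38 of 45 mm); the block stands flat and still on the tray's floor, holes up, let go (all of step 3 and x of pointer in the frame of mark_line between -0.004 and 0.004 m and contact force between the fingers and lock above 2 N and velocity of joint lock between -0.02 and 0.02 m/s and value of joint jaw above 0.038 m); the arm keeps its last pose, push and grip.
It fails at once if the block is dropped (falls freely from more than about 4 cm) (linear speed of block above 0.9 m/s and contact force between the fingers and block below 0.05 N).
It fails at once if a bystander is disturbed (moved more than 25 mm) (distance of any of offcut, screwdriver, stone_a, stone_b, jar, wrench, hammer from where it was at the start of the episode above 0.025 m).
It also fails if it takes over 64 s, if anything falls off the work surface, if the arm or the gripper's body presses on something with over 40 N, if the wrist force passes 120 N, or if a joint passes its speed limit or range.

## Working session

There is one attempt and no reset: what is moved stays moved. The work goes in short steps, Python scripts to look and compute and a tool call to move; the robot and the scene stay as the last step left them, time stands still between calls to the robot, and variables do not carry over. Pictures are saved under pics/ and viewed, at most 10 in all, crops included, and the job is handed in when it is done.

Besides the shell and the picture viewer there is one more tool, called after "Call:" as name(argument=value, ...) on one line, values as JSON. jog_arm: Moves the arm, as the interface text tells. Its arguments: {"type":"object","properties":{"increments":{"type":"string"},"force":{"type":"number"}},"required":["increments"]}

```bash
mkdir -p pics
cat > h.py <<'E'
import numpy as np, cv2
from rig import arm
def ray(pic,px):
    f=210/np.tan(np.radians(pic["vfov"])/2)
    T=np.array(pic["T"]); d=np.array([(px[0]-pic["cx"])/f,(px[1]-pic["cy"])/f,1.])
    return T[:3,3],T[:3,:3]@d
def at_z(pic,px,z):
    o,d=ray(pic,px); return o+d*(z-o[2])/d[2]
def proj(pic,p):
    f=210/np.tan(np.radians(pic["vfov"])/2)
    T=np.array(pic["T"]); c=T[:3,:3].T@(np.array(p)-T[:3,3]); return np.array([pic["cx"]+f*c[0]/c[2],pic["cy"]+f*c[1]/c[2]])
def tri(p1,a,p2,b):
    o1,d1=ray(p1,a);o2,d2=ray(p2,b);d1=d1/np.linalg.norm(d1);d2=d2/np.linalg.norm(d2)
    A=np.array([d1,-d2]).T; s=np.linalg.lstsq(A,o2-o1,rcond=None)[0]
    q1=o1+s[0]*d1;q2=o2+s[1]*d2
    return (q1+q2)/2,np.linalg.norm(q1-q2)
E
python3 - <<'E'
from h import *
np.set_printoptions(precision=4,suppress=True)
s=arm.observe(); print(s)
P={n:arm.grab_frame(n) for n in("top","side")}
for n,p in P.items():
    cv2.imwrite(f"pics/{n}0.png",p["pixels"]); print(n,p["vfov"],p["cx"],p["cy"],np.array(p["T"])); 
Z=dict(vise=0,jaw_grip=.08,lock_grip=.055,pointer=.027,mark_line=.027,block=.04,tray=0,punch_block=0)
for t,z in Z.items():
    for n,p in P.items():
        for r in arm.place_of(t,p)[:3]: print(t,n,round(r["conf"],2),np.round(r["position"],1),at_z(p,r["position"],z)[:2])
for t in("block","tray"):
    for r in arm.cut_out(t,P["top"])[:3]: print(t,r["box"],round(r["conf"],2))
E
```

```text
{'time': 0.0, 'joint_pos': array([ 1.2564,  0.1245,  1.6517, -0.    ,  1.3675, -0.0826]), 'qd': array([ 0.0007, -0.0006,  0.0009,  0.0019, -0.001 , -0.0024]), 'effort': array([ -0.0004, -41.7594, -35.9938,   0.0774,   0.0491,  -0.0002]), 'position': array([0.1492, 0.632 , 0.2244]), 'tool_rot': array([-0.0002,  0.1156,  0.9933, -0.001 ]), 'contact_force': array([-0.1793, -0.0949, -0.0815]), 'wrist_torque': array([-0.0117,  0.0396,  0.0071]), 'finger_force': 0.0, 'gripper_width': 0.09518367174785577}
top 48.377093538201365 280.18663423228986 209.70143768482814 [[ 0.0119 -0.9907  0.1355  0.4159]
 [-0.9997 -0.0145 -0.0182  0.0664]
 [ 0.0201 -0.1352 -0.9906  1.2875]
 [ 0.      0.      0.      1.    ]]
side 49.04243781772592 279.215693383487 212.8156044131408 [[ 0.9561 -0.2333  0.1772  0.3654]
 [-0.2929 -0.7437  0.601  -0.564 ]
 [-0.0084 -0.6265 -0.7794  0.8914]
 [ 0.      0.      0.      1.    ]]
vise top 0.86 [290.8 204.2] [0.608  0.0133]
vise top 0.48 [412.6 173.6] [ 0.7005 -0.3303]
vise side 0.75 [306.3 239.9] [0.6052 0.0253]
jaw_grip top 0.67 [326.2 198.7] [ 0.612  -0.0761]
jaw_grip s
[... 659 characters left out ...]
0.4451 0.0539]
block top 0.67 [231.  170.1] [0.6933 0.1785]
block side 0.8 [318.6 184.4] [0.6794 0.15  ]
block side 0.75 [304.7 231.3] [0.5989 0.0228]
block side 0.51 [281.2 198.4] [0.5768 0.134 ]
tray top 0.93 [170.5 246.5] [0.486  0.3418]
tray top 0.27 [333.4 138. ] [ 0.8002 -0.1063]
tray side 0.97 [225.2 160. ] [0.4812 0.3452]
punch_block top 0.92 [412.9 241.6] [ 0.5083 -0.3261]
punch_block top 0.18 [169.4 247.2] [0.484  0.3447]
punch_block side 0.74 [236.1 239.5] [0.4465 0.0762]
punch_block side 0.71 [317.6 401.2] [ 0.5043 -0.3299]
block [222.9, 198.7, 243.4, 219.2] 0.75
block [225.1, 164.3, 242.4, 178.1] 0.61
block [278.8, 192.1, 301.4, 214.1] 0.53
tray [138.2, 209.4, 199.6, 284.0] 0.94
```

View pics/top0.png

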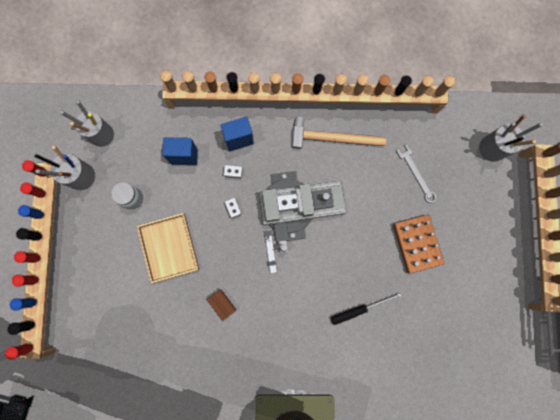

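View pics/side0.png

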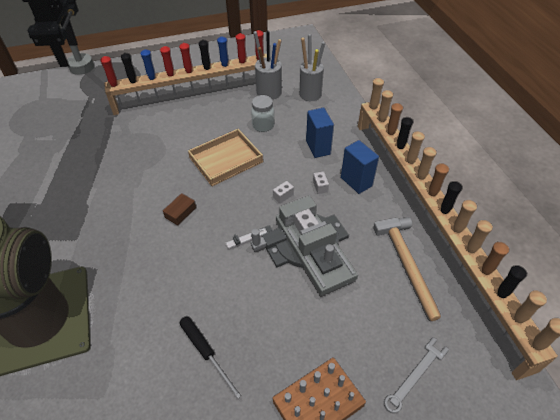

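Run:
```python
from h import *
P={n:arm.grab_frame(n) for n in("top","side")}
a=cv2.resize(P["top"]["pixels"][165:285,215:375],None,fx=4.9,fy=4.9,interpolation=cv2.INTER_CUBIC)
cv2.imwrite("pics/topc.png",a)
b=cv2.resize(P["side"]["pixels"][160:300,215:375],None,fx=4.2,fy=4.2,interpolation=cv2.INTER_CUBIC)
cv2.imwrite("pics/sidec.png",b)
```

```text
(no output)
```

View pics/topc.png

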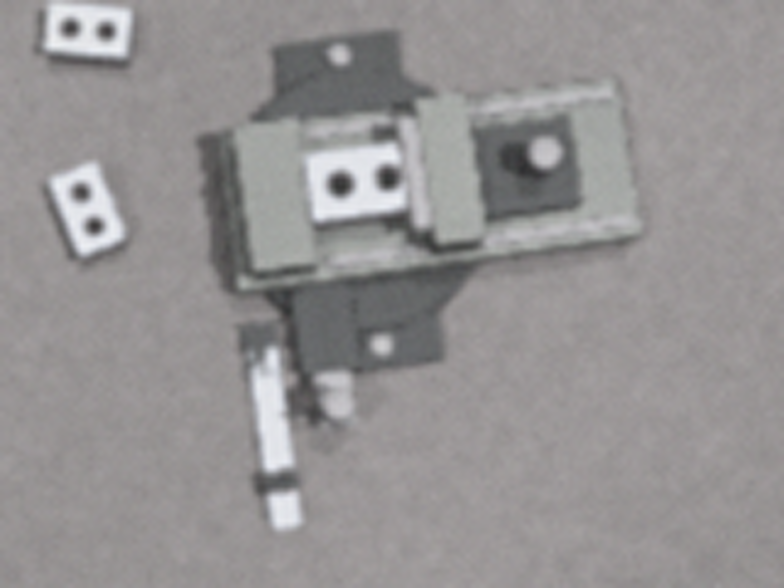

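View pics/sidec.png

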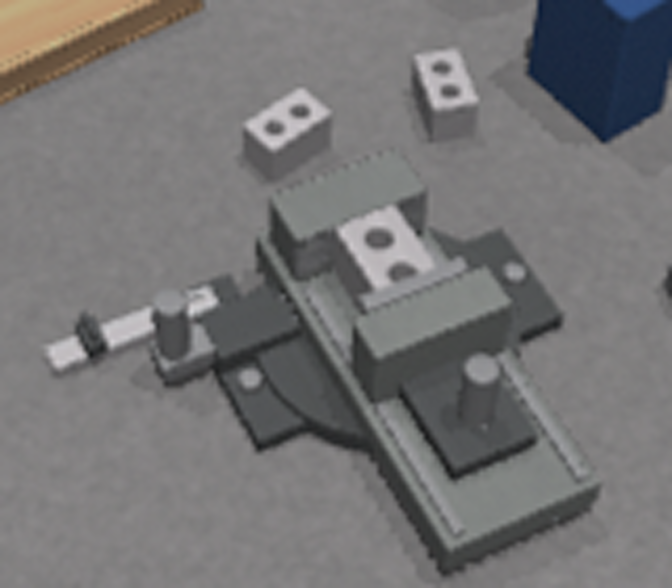

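```bash
cat > fit.py <<'E'
from h import *
from scipy.optimize import least_squares
np.set_printoptions(precision=4,suppress=True)
P={n:arm.grab_frame(n) for n in("top","side")}
tc=lambda u,v:(215+u/4.9,165+v/4.9); sc=lambda u,v:(215+u/4.2,160+v/4.2)
obs=[("top",tc(546,152),(0,-.095,.1)),("side",sc(482,368),(0,-.095,.1)),
("side",sc(170,302),(-.115,.03,.072)),
("top",tc(640,232),(-.045,-.15,.04)),("top",tc(613,87),(.045,-.15,.04)),
("side",sc(443,567),(-.045,-.15,0)),("side",sc(602,487),(.045,-.15,.04)),
("top",tc(311,267),(-.04,.031,.08)),("side",sc(274,203),(-.04,.066,.08))]
def V(q,p):
    c,s=np.cos(q[2]),np.sin(q[2]); return np.array([q[0]+c*p[0]-s*p[1],q[1]+s*p[0]+c*p[1],p[2]])
r=least_squares(lambda q:np.concatenate([proj(P[n],V(q,p))-px for n,px,p in obs]),[.61,.02,.13],loss="soft_l1")
q=r.x
E
python3 - <<'E'
from fit import *
print(q,r.fun.reshape(-1,2))
for k,p in dict(jaw=(0,-.095,.08),lock=(-.115,.03,.055),ptr=(-.115,.058,.027),block=(0,0,.08)).items(): print(k,V(q,p),[proj(P[n],V(q,p)) for n in P])
# mark in vise frame from clamp clicks
R=np.array([[np.cos(q[2]),np.sin(q[2])],[-np.sin(q[2]),np.cos(q[2])]])
for n,px in(("top",tc(277,480)),("side",sc(88,322))):
    w=at_z(P[n],px,.027); print("mark",n,w,R@(w[:2]-q[:2]))
# look-alike holes / tray
for n in P:
    for t in("tray","block","jar","stone_a","offcut"):
        for m in arm.cut_out(t,P[n])[:4]:
            rr=cv2.minAreaRect(np.argwhere(m["mask"])[:,::-1].astype(np.float32)); 
            z=.028 if t=="tray" else .0
            if n=="top": print(t,round(m["conf"],2),[at_z(P[n],c,z)[:2].round(3).tolist() for c in cv2.boxPoints(rr)])
# block
for u,v,z in((341,184,.08),(389,177,.08)): print("hole",at_z(P["top"],tc(u,v),z))
for u,v in((379,238),): print("hole",at_z(P["side"],sc(u,v),.08))
E
```

```text
[0.6034 0.0204 0.1489] [[-0.313  -0.6879]
 [-0.4352 -0.0434]
 [-0.3703 -0.4012]
 [ 0.4913  0.2958]
 [ 0.8818 -2.5782]
 [-0.3544  5.4926]
 [-0.0639 -0.894 ]
 [ 1.2401 -1.4797]
 [-1.5859 -1.8444]]
jaw [ 0.6175 -0.0736  0.08  ] [array([325.2205, 196.5962]), array([328.6024, 252.9538])]
lock [0.4853 0.033  0.055 ] [array([283.7882, 247.1136]), array([255.4791, 236.0151])]
ptr [0.4811 0.0607 0.027 ] [array([273.1934, 249.1077]), array([251.2184, 234.3007])]
block [0.6034 0.0204 0.08  ] [array([289.3674, 201.3732]), array([307.6105, 220.961 ])]
mark top [0.444  0.0646 0.027 ] [-0.1511  0.0674]
mark side [0.4456 0.0647 0.027 ] [-0.1495  0.0672]
tray 0.71 [[0.541, 0.431], [0.578, 0.301], [0.422, 0.254], [0.387, 0.382]]
block 0.66 [[0.624, 0.523], [0.677, 0.491], [0.628, 0.415], [0.576, 0.447]]
block 0.64 [[0.631, 0.055], [0.64, -0.005], [0.593, -0.012], [0.584, 0.048]]
block 0.56 [[0.681, 0.203], [0.718, 0.201], [0.714, 0.144], [0.676, 0.147]]
block 0.51 [[0.614, 0.196], [0.624, 0.17], [0.576, 0.151], [0.566, 0.177]]
jar 0.86 [[0.617, 0.521], [0.679, 0.495], [0.639, 0.412], [0.578, 0.439]]
stone_a 0.85 [[0.836, 0.217], [0.863, 0.139], [0.781, 0.113], [0.755, 0.19]]
stone_a 0.72 [[0.795, 0.376], [0.796, 0.281], [0.715, 0.278], [0.714, 0.373]]
offcut 0.81 [[0.348, 0.245], [0.38, 0.204], [0.319, 0.155], [0.288, 0.195]]
hole [0.6001 0.0329 0.08  ]
hole [0.6043 0.0073 0.08  ]
hole [0.6024 0.0335 0.08  ]
```

Call:
jog_arm(increments="-1 -1 0 0 0 0 0; -1 -1 0 0 0 0 0; -1 -1 0 0 0 0 0", force=40)

```text
time: 2.08
position: [0.2249, 0.5102, 0.2256]
tool_rot: [0.0, 0.117, 0.993, -0.0]
contact_force: [-0.5, 0.6, -0.4]
gripper_width: 0.0706
finger_force: 0.0
```

Call:
jog_arm(increments="-1 -1 0 0 0 0 0; -1 -1 0 0 0 0 0; -1 -1 0 0 0 0 0")

```text
time: 2.45
position: [0.2992, 0.3905, 0.226]
tool_rot: [0.0, 0.117, 0.993, 0.0]
contact_force: [0.3, 0.1, 0.2]
gripper_width: 0.0482
finger_force: 0.0
```

Call:
jog_arm(increments="-1 -1 0 0 0 0 0; -1 -1 0 0 0 0 0; -1 -1 0 0 0 0 0")

```text
time: 2.82
position: [0.3736, 0.2705, 0.226]
tool_rot: [0.0, 0.117, 0.993, 0.0]
contact_force: [-0.0, 0.8, 0.2]
gripper_width: 0.0476
finger_force: 0.0
```

Call:
jog_arm(increments="-1 -1 0 0 0 0 0; -1 -1 0 0 0 0 0; -1 -1 0 0 0 0 0")

```text
time: 3.2
position: [0.448, 0.1505, 0.2259]
tool_rot: [0.0, 0.117, 0.993, 0.0]
contact_force: [-0.2, 0.3, 0.6]
gripper_width: 0.0479
finger_force: 0.0
```

Call:
jog_arm(increments="-1 -1 0 0 0 0 0; -1 -1 0 0 0 0 0; -1 -1 0 0 0 0 0")

```text
time: 3.58
position: [0.5224, 0.0305, 0.2255]
tool_rot: [-0.0, 0.116, 0.993, 0.0]
contact_force: [-0.0, -0.2, 0.3]
gripper_width: 0.0473
finger_force: 0.0
```

Call:
jog_arm(increments="-1 -0.8 0 0 0 0.17 0; -1 -0.8 0 0 0 0.34 0; -1 -0.8 0 0 0 0.5 0; -1 -0.8 0 0 0 0.67 0; -1 -0.8 0 0 0 0.84 0; -1 -0.8 0 0 0 1 0; -1 -0.8 0 0 0 1 0")

```text
time: 4.45
position: [0.6002, -0.0675, 0.2255]
tool_rot: [-0.0, 0.595, 0.804, 0.0]
contact_force: [-0.3, -0.5, 0.7]
gripper_width: 0.0473
finger_force: 0.0
```

```bash
cat > go.py <<'E'
from h import *
from scipy.spatial.transform import Rotation as Ro
np.set_printoptions(precision=4,suppress=True)
def go(target,yaw):
    s=arm.observe(); w=s["tool_rot"]; R=Ro.from_quat([w[1],w[2],w[3],w[0]])
    ya=R.as_matrix()[:,1]; a=np.arctan2(ya[1],ya[0]); d=(yaw-a+np.pi/2)%np.pi-np.pi/2
    Rt=Ro.from_euler("z",d)*Ro.from_matrix(np.array([[np.sin(a),np.cos(a),0],[-np.cos(a),np.sin(a),0],[0,0,-1]]))
    print("t",s["time"],"pos",s["position"],"tooly",a,"shift",R.inv().apply(np.array(target)-s["position"])*10,"turn",(R.inv()*Rt).as_rotvec()/np.radians(60),"F",s["contact_force"],s["gripper_width"],s["finger_force"],"j",s["joint_pos"])
E
python3 -c "
from go import *
go([.6175,-.0736,.074],.145)"
```

```text
Traceback (most recent call last):
  File "go.py", line 7, in go
    Rt=Ro.from_euler("z",d)*Ro.from_matrix(np.array([[np.sin(a),np.cos(a),0],[-np.cos(a),np.sin(a),0],[0,0,-1]]))
                            ~~~~~~~~~~~~~~^^^^^^^^^^^^^^^^^^^^^^^^^^^^^^^^^^^^^^^^^^^^^^^^^^^^^^^^^^^^^^^^^^^^^^^
  File "scipy/spatial/transform/_rotation.pyx", line 1143, in scipy.spatial.transform._rotation.Rotation.from_matrix
ValueError: Non-positive determinant (left-handed or null coordinate frame) in rotation matrix 0: [[ 0.2918  0.9565  0.    ]
 [-0.9565  0.2918  0.    ]
 [ 0.      0.     -1.    ]].
```

```bash
sed -i 's/\[\[np.sin(a),np.cos(a),0\],\[-np.cos(a),np.sin(a),0\]/[[-np.sin(a),np.cos(a),0],[np.cos(a),np.sin(a),0]/' go.py
python3 -c "
from go import *
go([.6175,-.0736,.074],.145)"
```

```text
t 4.45 pos [ 0.6002 -0.0675  0.2255] tooly 0.29610586310240666 shift [-0.1107  0.1475  1.5145] turn [-0.0001 -0.001   0.1443] F [-0.3189 -0.5198  0.7167] 0.04729072872508085 0.0 j [-0.2012  0.0239  1.7561  0.0009  1.3621 -0.4975]
```

Call:
jog_arm(increments="-0.11 0.15 0.5 0 0 0.14 0; -0.11 0.15 0.7 0 0 0.14 0; -0.11 0.15 0.7 0 0 0.14 0")

```text
time: 4.82
position: [0.6159, -0.0748, 0.1532]
tool_rot: [-0.002, 0.653, 0.758, -0.001]
contact_force: [1.1, 0.6, -0.4]
gripper_width: 0.0478
finger_force: 0.0
```

Call:
jog_arm(increments="0 0 0.5 0 0 0 0; 0 0 0.8 0 0 0 0; 0 0 0.8 0 0 0 0; 0 0 0.8 0 0 0 -1; 0 0 0.8 0 0 0 -1; 0 0 0.8 0 0 0 -1; 0 0 0.8 0 0 0 -1; 0 0 0.8 0 0 0 -1")

```text
time: 5.82
position: [0.6191, -0.076, 0.077]
tool_rot: [0.001, 0.654, 0.757, 0.001]
contact_force: [3.8, 0.2, 2.7]
gripper_width: 0.0175
finger_force: 40.0
```

```bash
python3 -c "
from go import *
go([.6175+.047*.145,-.0736-.047*.99,.074],.145)"
```

```text
t 5.825 pos [ 0.6191 -0.076   0.077 ] tooly 0.1451493067591185 shift [-0.4441 -0.012   0.0305] turn [0.0034 0.0007 0.0001] F [3.8426 0.2172 2.679 ] 0.017520929176128526 40.004013776779175 j [-0.2084  0.1978  1.83    0.0006  1.1102 -0.3538]
```

Call:
jog_arm(increments="-0.12 0 0 0 0 0 -1; -0.24 0 0 0 0 0 -1; -0.36 0 0 0 0 0 -1; -0.46 0 0 0 0 0 -1; -0.46 0 0 0 0 0 -1; -0.46 0 0 0 0 0 -1")

```text
time: 6.58
position: [0.6258, -0.1199, 0.077]
tool_rot: [0.0, 0.654, 0.756, 0.002]
contact_force: [4.4, 7.2, 3.9]
gripper_width: 0.0175
finger_force: 40.0
```

```bash
python3 -c "
from go import *
go([.6175+.047*.145,-.0736-.047*.99,.074],.145)
p=arm.grab_frame('side')
cv2.imwrite('pics/open.png',cv2.resize(p['pixels'][160:310,215:385],None,fx=3.8,fy=3.8,interpolation=cv2.INTER_CUBIC))
for r in arm.place_of('jaw_grip',p)[:2]: print(r['conf'],at_z(p,r['position'],.08))
"
```

```text
t 6.575 pos [ 0.6258 -0.1199  0.077 ] tooly 0.14487415621527308 shift [-0.0006 -0.0153  0.03  ] turn [ 0.0036 -0.0023 -0.0001] F [4.4299 7.1887 3.9154] 0.01752266307542599 40.00597894191742 j [-0.2751  0.2255  1.7974  0.0042  1.1162 -0.4218]
0.78 [ 0.6225 -0.1158  0.08  ]
```

View pics/open.png

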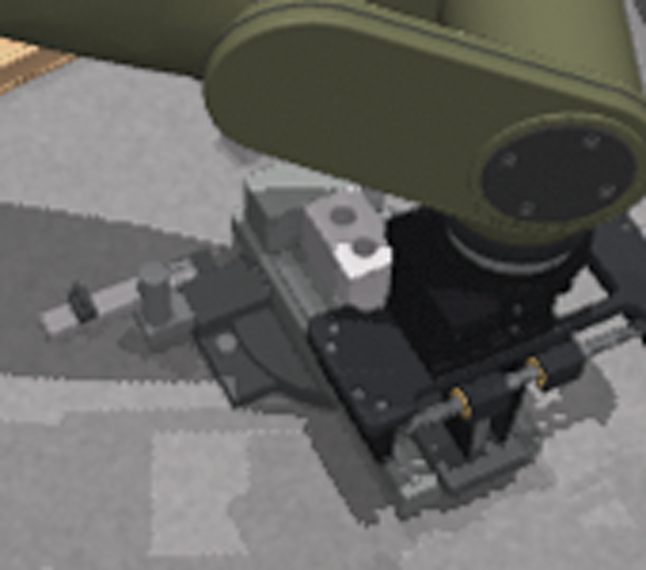

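Call:
jog_arm(increments="0 0 0 0 0 0 0.4; 0 0 0 0 0 0 0.4; 0 0 0 0 0 0 0.4; 0 0 -0.5 0 0 0 0.4; 0 0 -0.7 0 0 0 0.4; 0 0 -0.7 0 0 0 0.4")

```text
time: 7.42
position: [0.6255, -0.122, 0.1478]
tool_rot: [0.002, 0.654, 0.756, 0.001]
contact_force: [0.0, 0.1, 0.2]
gripper_width: 0.0655
finger_force: 0.0
```

Call:
jog_arm(increments="0.5 0 0 0 0 0 0.4; 1 0 0 0 0 0 0.4; 1 0 0 0 0 0 0.4")

```text
time: 7.8
position: [0.608, -0.0198, 0.1431]
tool_rot: [-0.002, 0.653, 0.758, -0.001]
contact_force: [-0.2, -0.3, -0.2]
gripper_width: 0.0663
finger_force: 0.0
```

```bash
python3 -c "
from go import *
go([.604,.0202,.058],.15)
p=arm.grab_frame('top')
for r in arm.place_of('jaw_grip',p)[:2]: print(r['conf'],at_z(p,r['position'],.08))
p=arm.grab_frame('side')
for r in arm.place_of('jaw_grip',p)[:2]: print(r['conf'],at_z(p,r['position'],.08))
for r in arm.place_of('block',p)[:4]: print(r['conf'],at_z(p,r['position'],.04))
"
```

```text
t 7.8 pos [ 0.608  -0.0198  0.1431] tooly 0.14901709331590982 shift [0.4003 0.0233 0.8516] turn [-0.0036 -0.0013 -0.0009] F [-0.1606 -0.2724 -0.2076] 0.0663424267153096 0.0 j [-0.1209  0.1001  1.819   0.0003  1.2265 -0.27  ]
0.65 [ 0.7718 -0.1033  0.08  ]
0.52 [ 0.6318 -0.1193  0.08  ]
0.56 [ 0.6193 -0.1196  0.08  ]
0.68 [0.6068 0.0379 0.04  ]
```

Call:
jog_arm(increments="0.4 0.02 0 0 0 0 0.4; 0.4 0.02 0.45 0 0 0 0.4; 0.4 0.02 0.8 0 0 0 0.4; 0.4 0.02 0.86 0 0 0 0.4; 0.4 0.02 0.86 0 0 0 0.4")

```text
time: 8.68
position: [0.6064, 0.0166, 0.06]
tool_rot: [0.0, 0.654, 0.756, 0.0]
contact_force: [0.6, 0.7, -0.0]
gripper_width: 0.0667
finger_force: 0.0
```

Call:
jog_arm(increments="0 0 0 0 0 0 -1; 0 0 0 0 0 0 -1; 0 0 0 0 0 0 -1; 0 0 0 0 0 0 -1; 0 0 0 0 0 0 -1; 0 0 0 0 0 0 -1", force=30)

```text
time: 9.43
position: [0.606, 0.0173, 0.0602]
tool_rot: [0.0, 0.654, 0.757, -0.0]
contact_force: [-1.8, -0.5, 5.8]
gripper_width: 0.0359
finger_force: 30.0
```

```bash
python3 -c "
from go import *
go([.604,.0202,.058],.15)
p=arm.grab_frame('side')
cv2.imwrite('pics/grip.png',cv2.resize(p['pixels'][160:310,215:385],None,fx=3.8,fy=3.8,interpolation=cv2.INTER_CUBIC))
"
```

```text
t 9.425 pos [0.606  0.0173 0.0602] tooly 0.14532664290934183 shift [ 0.0314 -0.0158  0.0225] turn [-0.0001  0.0001 -0.0045] F [-1.8264 -0.4865  5.8433] 0.03587075459854081 29.987608194351196 j [-0.0599  0.185   1.8767 -0.0002  1.0799 -0.2051]
```

View pics/grip.png

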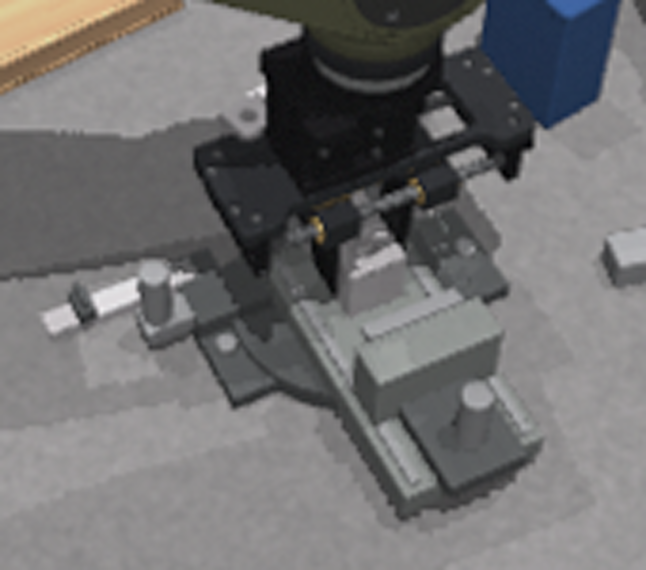

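Call:
jog_arm(increments="0 0 -0.1 0 0 0 -1; 0 0 -0.4 0 0 0 -1; 0 0 -0.7 0 0 0 -1; 0 0 -1 0 0 0 -1; 0 0 -1 0 0 0 -1; 0 0 -1 0 0 0 -1")

```text
time: 10.22
position: [0.6051, 0.0174, 0.158]
tool_rot: [-0.001, 0.654, 0.757, -0.001]
contact_force: [-0.0, 0.7, -2.5]
gripper_width: 0.0361
finger_force: 30.0
```

Call:
jog_arm(increments="0.3 -0.07 -0.1 0 0 0 -1; 0.6 -0.13 -0.2 0 0 0 -1; 0.85 -0.19 -0.2 0 0 0 -1")

```text
time: 10.6
position: [0.5739, 0.0995, 0.1781]
tool_rot: [-0.001, 0.654, 0.757, -0.001]
contact_force: [0.1, 0.2, -1.7]
gripper_width: 0.0356
finger_force: 30.0
```

Call:
jog_arm(increments="0.4 -0.1 0 0 0 0 -1; 0.85 -0.19 0 0 0 0 -1")

```text
time: 10.85
position: [0.5421, 0.1806, 0.1769]
tool_rot: [-0.001, 0.654, 0.756, -0.002]
contact_force: [1.2, -0.4, -2.0]
gripper_width: 0.036
finger_force: 30.0
```

Call:
jog_arm(increments="0.4 -0.1 0 0 0 0 -1; 0.85 -0.19 0 0 0 0 -1")

```text
time: 11.1
position: [0.5109, 0.262, 0.1769]
tool_rot: [-0.001, 0.654, 0.756, -0.002]
contact_force: [0.3, 0.3, -1.2]
gripper_width: 0.0357
finger_force: 30.0
```

Call:
jog_arm(increments="0.35 -0.08 0 0 0 0 -1; 0.65 -0.14 0 0 0 0 -1; 0.85 -0.19 0 0 0 0 -1; 0.85 -0.19 0 0 0 0 -1")

```text
time: 11.6
position: [0.4805, 0.3432, 0.1781]
tool_rot: [-0.0, 0.653, 0.757, -0.001]
contact_force: [0.2, -0.4, -2.9]
gripper_width: 0.036
finger_force: 30.0
```

```bash
python3 -c "
from go import *
go([.482,.342,.0265],.15)
for n in ('top','side'):
  p=arm.grab_frame(n)
  for r in arm.place_of('tray',p)[:1]: print(n,r['conf'],at_z(p,r['position'],0))
  for r in arm.place_of('pointer',p)[:2]+arm.place_of('mark_line',p)[:3]: print(n,r['conf'],r['position'],at_z(p,r['position'],.027))
cv2.imwrite('pics/hold.png',cv2.resize(p['pixels'][60:300,120:340],None,fx=2.5,fy=2.5,interpolation=cv2.INTER_CUBIC))
"
```

```text
t 11.6 pos [0.4805 0.3432 0.1781] tooly 0.14703651271198445 shift [-0.0125  0.0162  1.5156] turn [-0.0022  0.0011 -0.0028] F [ 0.1641 -0.4145 -2.8724] 0.03602568780143089 29.98618394136429 j [ 0.5295  0.0299  1.8313 -0.0003  1.283   0.3825]
top 0.88 [0.4852 0.3409 0.    ]
top 0.46 [271.2, 248.1] [0.4838 0.0661 0.027 ]
top 0.45 [274.8, 261.6] [0.4478 0.0559 0.027 ]
side 0.67 [0.4851 0.3415 0.    ]
side 0.51 [247.8, 233.7] [0.474  0.0647 0.027 ]
side 0.65 [181.6, 215.1] [0.3359 0.166  0.027 ]
side 0.61 [236.9, 240.3] [0.4453 0.054  0.027 ]
```

View pics/hold.png

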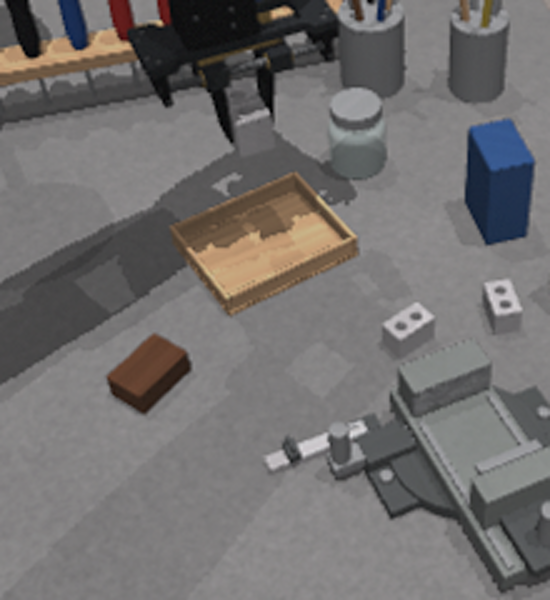

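Call:
jog_arm(increments="0 0 0.4 0 0 0 -1; 0 0 0.8 0 0 0 -1; 0 0 1 0 0 0 -1; 0 0 1 0 0 0 -1; 0 0 1 0 0 0 -1")

```text
time: 12.62
position: [0.4828, 0.3435, 0.0816]
tool_rot: [0.0, 0.654, 0.756, 0.001]
contact_force: [0.5, 0.1, -2.5]
gripper_width: 0.0358
finger_force: 30.0
```

Call:
jog_arm(increments="0 0 0.15 0 0 0 -1; 0 0 0.3 0 0 0 -1; 0 0 0.4 0 0 0 -1; 0 0 0.46 0 0 0 -1; 0 0 0.49 0 0 0 -1; 0 0 0.51 0 0 0 -1; 0 0 0.51 0 0 0 -1")

```text
time: 13.5
position: [0.4817, 0.3429, 0.0289]
tool_rot: [0.0, 0.654, 0.757, 0.0]
contact_force: [0.7, 0.6, -1.9]
gripper_width: 0.0356
finger_force: 30.0
```

Call:
jog_arm(increments="0 0 0.02 0 0 0 -1; 0 0 0.03 0 0 0 -1; 0 0 0.03 0 0 0 -1")

```text
time: 13.88
position: [0.4815, 0.3428, 0.0256]
tool_rot: [-0.0, 0.654, 0.757, -0.0]
contact_force: [0.4, 0.3, -2.3]
gripper_width: 0.0355
finger_force: 30.0
```

Call:
jog_arm(increments="0 0 0.01 0 0 0 -1; 0 0 0.02 0 0 0 -1; 0 0 0.02 0 0 0 -1")

```text
time: 14.25
position: [0.4817, 0.3429, 0.0253]
tool_rot: [-0.0, 0.654, 0.757, -0.0]
contact_force: [-3.9, -1.9, 8.0]
gripper_width: 0.0356
finger_force: 30.0
```

Call:
jog_arm(increments="0 0 0 0 0 0 0.2; 0 0 0 0 0 0 0.2; 0 0 0 0 0 0 0.2; 0 0 0 0 0 0 0.2; 0 0 0 0 0 0 0.2")

```text
time: 14.88
position: [0.4816, 0.3428, 0.0235]
tool_rot: [-0.0, 0.654, 0.757, -0.0]
contact_force: [0.0, -0.0, 0.6]
gripper_width: 0.0576
finger_force: 0.0
```

Call:
jog_arm(increments="0 0 -0.3 0 0 0 0.2; 0 0 -0.7 0 0 0 0.2; 0 0 -1 0 0 0 0.2; 0 0 -1 0 0 0 0.2; 0 0 -1 0 0 0 0.2")

```text
time: 15.5
position: [0.481, 0.3424, 0.1225]
tool_rot: [-0.0, 0.654, 0.757, -0.001]
contact_force: [0.6, -1.1, -0.4]
gripper_width: 0.0572
finger_force: 0.0
```

```bash
python3 -c "
from go import *
go([.485,.0326,.055],.145)
p=arm.grab_frame('side')
for r in arm.place_of('block',p)[:4]: print(r['conf'],at_z(p,r['position'],.005))
# clamp mark refine crop
a=cv2.resize(p['pixels'][110:260,180:300],None,fx=5,fy=4,interpolation=cv2.INTER_CUBIC)
cv2.imwrite('pics/placed.png',a)
"
```

```text
t 15.5 pos [0.481  0.3424 0.1225] tooly 0.14519880882782313 shift [-3.0707 -0.4074  0.6772] turn [-0.0014  0.0006  0.0002] F [ 0.5891 -1.1195 -0.4475] 0.05718193092428692 0.0 j [ 0.5278  0.0809  1.8765 -0.0001  1.1857  0.3826]
0.55 [0.6968 0.1783 0.005 ]
0.54 [0.586  0.1643 0.005 ]
```

View pics/placed.png

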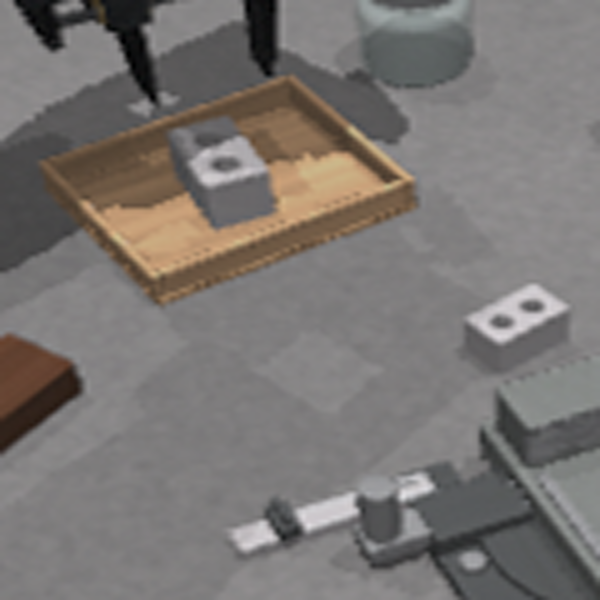

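Call:
jog_arm(increments="-0.5 -0.07 0 0 0 0 0.2; -1 -0.13 0 0 0 0 0.2", force=45)

```text
time: 15.85
position: [0.4821, 0.2408, 0.1218]
tool_rot: [-0.001, 0.653, 0.757, -0.001]
contact_force: [0.8, -1.2, -0.3]
gripper_width: 0.057
finger_force: 0.0
```

Call:
jog_arm(increments="-0.5 -0.07 0 0 0 0 0.2; -1 -0.13 0 0 0 0 0.2")

```text
time: 16.1
position: [0.4837, 0.1395, 0.122]
tool_rot: [-0.001, 0.654, 0.757, -0.001]
contact_force: [0.8, -0.8, 0.5]
gripper_width: 0.057
finger_force: 0.0
```

Call:
jog_arm(increments="-0.5 -0.07 0 0 0 0 0.2; -1 -0.13 0 0 0 0 0.2; -1 -0.13 0 0 0 0 0.2")

```text
time: 16.48
position: [0.4856, 0.0378, 0.1222]
tool_rot: [-0.001, 0.656, 0.755, -0.001]
contact_force: [-0.0, 0.3, 0.5]
gripper_width: 0.0572
finger_force: 0.0
```

```bash
python3 -c "
from go import *
go([.486,.0328,.051],.145)"
```

```text
t 16.475 pos [0.4856 0.0378 0.1222] tooly 0.14025507163111822 shift [-0.0499 -0.0011  0.7124] turn [-0.0022 -0.0001 -0.0045] F [-0.0418  0.3377  0.5171] 0.05720490245639131 0.0 j [-0.0325 -0.1527  2.1038 -0.0003  1.1929 -0.1726]
```

Call:
jog_arm(increments="-0.05 0 0.3 0 0 0 0.2; -0.05 0 0.6 0 0 0 0.2; -0.05 0 0.71 0 0 0 0.2; -0.05 0 0.71 0 0 0 0.2; -0.05 0 0.71 0 0 0 -1; -0.05 0 0.71 0 0 0 -1; -0.05 0 0.71 0 0 0 -1; -0.05 0 0.71 0 0 0 -1")

```text
time: 17.48
position: [0.4874, 0.0353, 0.053]
tool_rot: [0.0, 0.654, 0.756, 0.0]
contact_force: [0.6, 0.2, -0.5]
gripper_width: 0.0226
finger_force: 0.0
```

Call:
jog_arm(increments="0 0 0 0 0 0 -1; 0 0 0 0 0 0 -1; 0 0 0 0 0 0 -1")

```text
time: 17.85
position: [0.4856, 0.0351, 0.0528]
tool_rot: [-0.001, 0.654, 0.757, -0.002]
contact_force: [-5.8, -0.9, 6.2]
gripper_width: 0.0171
finger_force: 45.0
```

```bash
python3 -c "
from go import *
go([.486,.0328,.051],.145)"
```

```text
t 17.85 pos [0.4856 0.0351 0.0528] tooly 0.14550354441775643 shift [-0.0233  0.0004  0.0181] turn [-0.0041 -0.      0.0005] F [-5.8091 -0.8636  6.2116] 0.01714256823914395 44.99358952045441 j [-0.0377 -0.058   2.1477 -0.0009  1.0561 -0.1828]
```

Call:
jog_arm(increments="0 -0.1 0 0 0 0 -1; 0 -0.2 0 0 0 0 -1; 0 -0.28 0 0 0 0 -1; 0 -0.34 0 0 0 0 -1; 0 -0.34 0 0 0 0 -1; 0 -0.34 0 0 0 0 -1")

```text
time: 18.6
position: [0.4558, 0.0305, 0.0529]
tool_rot: [0.003, 0.654, 0.756, 0.003]
contact_force: [11.6, 0.5, -9.7]
gripper_width: 0.0169
finger_force: 45.1
```

```bash
python3 -c "
from go import *
go([.4856-.0355*.99,.0351-.0355*.145,.0528],.145)
for n,c in(('top',(235,285,250,300)),('side',(215,265,205,275))):
  p=arm.grab_frame(n)
  for r in arm.place_of('pointer',p)[:2]+arm.place_of('mark_line',p)[:3]: print(n,r['conf'],r['position'],at_z(p,r['position'],.027))
  a=p['pixels'][220:290,240:310] if n=='top' else p['pixels'][210:280,210:280]
  cv2.imwrite('pics/l%s.png'%n,cv2.resize(a,(396,560),interpolation=cv2.INTER_CUBIC) if 0 else cv2.resize(a,(395,395),interpolation=cv2.INTER_CUBIC))
cv2.imwrite('pics/l.png',np.hstack([cv2.imread('pics/ltop.png'),cv2.imread('pics/lside.png')]))
"
```

```text
t 18.6 pos [0.4558 0.0305 0.0529] tooly 0.14484711727116006 shift [ 0.0026 -0.0533  0.0004] turn [ 0.007   0.0007 -0.0001] F [11.5779  0.467  -9.661 ] 0.01687764435586169 45.05899250507355 j [-0.0513 -0.138   2.2206  0.0008  1.0516 -0.1966]
side 0.78 [237.9, 237.7] [0.4492 0.0605 0.027 ]
```

View pics/l.png

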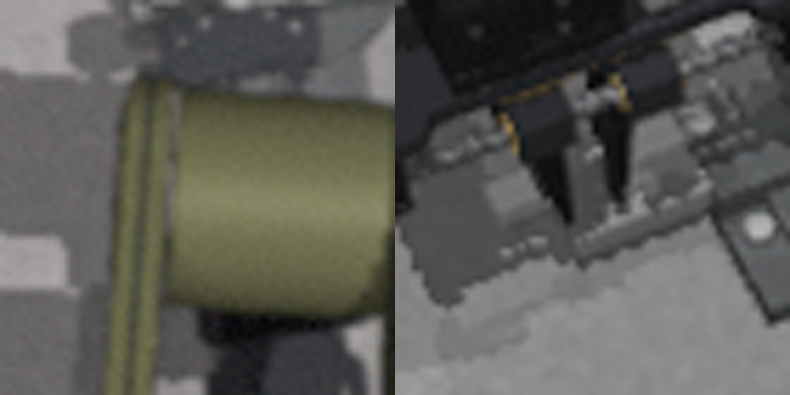

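Run:
```python
import cv2,numpy as np
g=cv2.imread("pics/top0.png",0); print("cols 264-289");
for r in range(234,275): print(r,*["%3d"%v for v in g[r,264:290]])
g=cv2.imread("pics/side0.png",0); print("side cols 222-262")
for r in range(226,250): print(r,*["%3d"%v for v in g[r,222:263]])
```

```text
cols 264-289
234  96  97 101 100 101 104 107 112 108  87  65  75  98 105 103 102 103 104 103 105 103 105 107  97  83  91
235  96  99 103 102 106 126 144 135 115  90  71  77  97 103 104 107 104 103  99 103 105 105 109 101  87  93
236  99 111 122 105 114 163 196 179 137 117  84  77  97 107 104 104 104 104 106 106 103 104 105 100  94  96
237 121 129 145 114 125 180 220 198 148 127  95  81  94 102 107 104 104 101 104 106 106 103 104 101  96 100
238 131 123 134 124 143 193 227 205 144 124  97  74  85 101 102 102 101 102 105 100 105 106 105 103 104  98
239 130 110 137 156 167 194 222 207 151 122  90  72  80 105 107 106 102 102 102 104 105 107 104 100  98  98
240 130 119 161 191 181 189 208 207 160 131 104  81  81  99 106 108 116 120 126 132 136 131 113  84  89  97
241 130 121 174 206 198 200 212 204 168 145 138 116  79  77  99 131 159 170 176 179 180 174 150 116 112 119
242 131 123 171 220 221 221 224 216 177 160 152 127  80  71  98 149 178 191 195 199 193 193 170 135 132 134
243 144 132 173 227 229 226 229 221 189 152 137 111  80  72  91 122 147 165 183 192 193 189 172 143 139 138
244 147
[... 6690 characters left out ...]
  79  88 102 121 116  96  84
246 127 128 127 120 112 151 196 195 188 154 123 112 110  93  88  77  94 114 118 120 126 125 126 125 124 126 125 118 119 102  78 127 144 128 123 103  96  94  84  75  75
247 129 127 128 128 120 117 150 158 131 106  90  96  96 102 110 108 114 121 120 118 125 127 125 126 125 124 115 113 116 108  65 102 140 118  92  87  80  76  78  75  71
248 129 129 127 125 123 103  98 109  94  96  99 102 117 124 127 125 120 118 119 125 125 125 125 127 125 115 112 110 112 103  60  71  95  84  72  78  79  76  69  63  59
249 129 129 127 126 123 108  96  98 106 112 113 116 129 131 131 130 123 127 128 129 126 127 126 125 115 112 112 112 112 112  93  57  71  78  77  71  68  64  58  56  55
```

Run:
```python
from h import *
p=arm.grab_frame("top")
for a in((272.5,249.05),(273.2,249.1)):
  for b in((275.5,262.4),(273.5,262.55),(270.5,263.1)):
    d=at_z(p,b,.027)-at_z(p,a,.027)
    print(a,b,[round(float(d[0]*np.cos(y)+d[1]*np.sin(y)),4) for y in(.14,.15,.16)])
m=arm.observe(); print(m["position"],m["contact_force"])
```

```text
(272.5, 249.05) (275.5, 262.4) [-0.0364, -0.0365, -0.0365]
(272.5, 249.05) (273.5, 262.55) [-0.0361, -0.0361, -0.0361]
(272.5, 249.05) (270.5, 263.1) [-0.0366, -0.0365, -0.0364]
(273.2, 249.1) (275.5, 262.4) [-0.0361, -0.0361, -0.0361]
(273.2, 249.1) (273.5, 262.55) [-0.0358, -0.0357, -0.0357]
(273.2, 249.1) (270.5, 263.1) [-0.0362, -0.0361, -0.036]
[0.45591746 0.03047405 0.05290551] [12.09434038  1.36716953 -8.83164117]
```

Call:
jog_arm(increments="0 -0.03 0 0 0 0 -1; 0 -0.06 0 0 0 0 -1; 0 -0.06 0 0 0 0 -1; 0 -0.06 0 0 0 0 -1")

```text
time: 19.45
position: [0.4502, 0.0296, 0.0529]
tool_rot: [0.003, 0.654, 0.756, 0.003]
contact_force: [13.3, 1.6, -10.7]
gripper_width: 0.0172
finger_force: 45.1
```

Run:
```python
from go import *
go([.4856-.036*.989,.0351-.036*.145,.0528],.145)
p=arm.grab_frame('side')
for t in('pointer','mark_line','lock_grip'):
  for r in arm.place_of(t,p)[:2]: print(t,r['conf'],r['position'],at_z(p,r['position'],.027 if t!='lock_grip' else .055))
print("expected",proj(p,[.4856-.036*.989-.15*.028,.033-.036*.145+.028*.99,.027]))
cv2.imwrite('pics/fin.png',cv2.resize(p['pixels'][215:265,215:285],None,fx=11,fy=11,interpolation=cv2.INTER_CUBIC))
```

```text
t 19.45 pos [0.4502 0.0296 0.0529] tooly 0.14481033152078618 shift [ 0.003  -0.0015  0.0009] turn [ 0.0079  0.0008 -0.0002] F [ 13.2558   1.5753 -10.6982] 0.017238108149479597 45.0676703453064 j [-0.0539 -0.1526  2.2334  0.0009  1.0526 -0.1992]
pointer 0.86 [238.2, 239.6] [0.4486 0.0551 0.027 ]
pointer 0.66 [239.8, 239.5] [0.4522 0.0542 0.027 ]
lock_grip 0.62 [238.2, 243.7] [0.4432 0.0242 0.055 ]
expected [236.9687 239.7478]
```

View pics/fin.png

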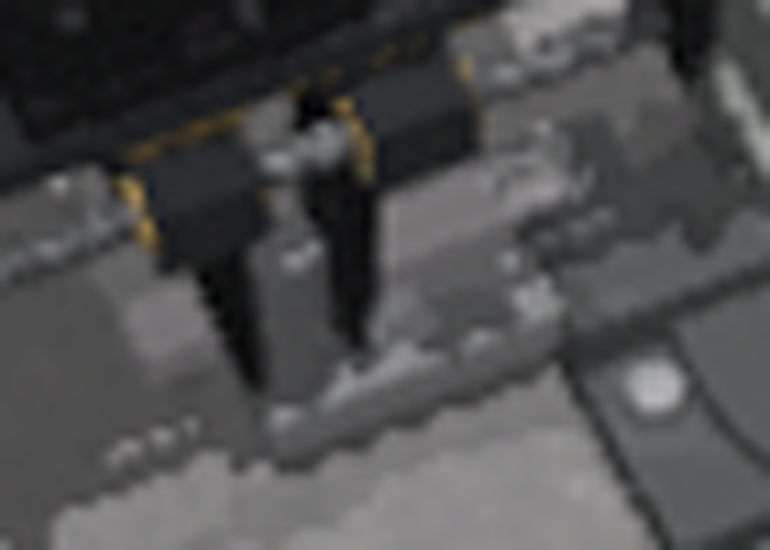

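```bash
python3 -c "
from rig import arm
print(arm.job_done())"
```

```text
the job is handed in; nothing more can be done
None
```

I handed the job in with the jaw open, the block set down and released in the tray, and the gripper holding the lock slide about 36 mm out; that figure comes from the first camera picture and the arm's own position, since the arm and gripper hid the pointer and mark at the end.

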